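Fit the ink rack's label holder behind the lip and hold it home for the screw

ROBOT

A 6-joint arm with a two-finger parallel gripper is mounted at the origin on a cart in front of the work surface, level with it; the furniture and walls round the work are solid. World frame = base frame: x ahead of the robot, y to its left, z up, the work surface at z = 0. Lengths are in m, angles in rad, forces in N, time in s.
With the tool pointing down it reaches from about 0.35 to 0.775 m from the base axis. Payload 7.3 kg.
Tool frame: the origin (TCP) lies at the very end of the fingers, on their centre line; the grasp point (between the pads) lies 19 mm behind it; z points along the fingers, y is the line along which they close (so a half turn about z gives the same grasp; the last joint's range is limited). The gripper opens to 92 mm and grips with 3 to 60 N. Pads are 19 mm wide; open, the fingers measure 130 mm over their backs; the gripper's body (75 mm by 190 mm) begins 47 mm behind the grasp point.
Start: joints at [-1.489, 0.342, 1.524, -0, 1.275, -0.146], TCP at [0.119, -0.511, 0.227] pointing down, gripper open.
Joint ranges: [-2.53, 2.53], [-0.77, 2.02], [0.04, 2.7], [-1, 4.14], [0.28, 2.66], [-3.11, 3.11]. Speed limits (rad/s): [2.57, 2.57, 3.14, 3.14, 3.14, 3.14].

INTERFACE

Orientations are given as a unit quaternion [w, x, y, z].
In Python, from plant import bot gives the robot as it stands. The module is installed in compiled form; this text tells all that it offers.
- The arm moves only by the tool drive_tool, never from a script. Its argument "moves" is a list of rows, each an object with "grip": the finger opening in mm, from 0 to 91.8; "xyz": the shift along the tool's x, y, z in mm, a list of three; "turn": the turn about the tool's z in degrees. In form: [{"grip": grip, "xyz": [dx, dy, dz], "turn": turn}, ...]. A call has exactly 8 rows; each row is the pose to reach, as a shift and turn from the pose commanded when the call began, along the tool's axes at that moment; what a row does not reach only later rows make up. A row lasts 1/8 s, in which the tool goes at most 62.5 mm and 10.7 degrees, less where a joint would pass 70% of its speed; a pose out of reach is approached as far as the arm can. A call with a gripper value outside its range is refused whole. The fingers move at their own pace and stop on an object; "newtons" is the grip in N (left out, the last holds). Time passes only in rows, so rows that repeat a pose let the fingers close, or fill a call up. It gives the time, the measured TCP pose, the force, the opening and the grip force at its end, in the units of the state.
- bot.get_obs(): the state, without advancing time (a new reading comes with each control period).
- bot.get_image(name): name is "scene" or "top" or "wrist"; returns the picture (400x640x3 uint8, red, green, blue); there is no depth.
- bot.get_calibration(name): a dict with "camera_matrix" (3x3 intrinsics, pixels), "R" (3x3) and "t" (3): a world point X has camera coordinates R X + t; the wrist camera has in their place "T_tool_cam" (4x4, takes a point from camera to tool coordinates, whose origin is the TCP and whose axes are the flange's). Camera axes: x right, y down, z forward; pixel columns grow to the right and rows downward; lengths in m; the calibration is good to about 2 mm. The wrist camera is an equidistant fisheye: a pixel r from the principal point sees the ray r / f radians off the axis. A picture is of the moment at which its call begins: read the wrist's pose just before it. get_calibration takes no time and is no camera call.
- bot.job_done(): hands the job in; it is judged then, once.
The state is a dict: "clock": time; "joint_positions": joint angles; "joint_vel": joint speeds; "tau": joint torques, N m; "eef_pos": TCP position; "orientation": TCP orientation; "contact_force": force on the tool from outside, world axes, zero at the start; "ft_torque": the same for the moment, N m; "gripper_width": finger opening in m; "gripper_force": force on a finger pad.
Only numpy, scipy, OpenCV 4.12 (cv2) and the standard library are available. Lean on these libraries where they do the work, as an engineer would, in place of code of your own. Each camera call takes 0.05 s, during which the arm holds its last target. There are 200 camera calls.

TASK

The ink rack gets new label holders, first the yellow one: take it out of the plywood block and push its tongue down behind the rack's front lip, in the bay where the yellow-lidded ink jar stands, card facing the front. Feel it down against the spring strip until it is fully home, firmly but without forcing it, and finish while still holding it pressed home, so that I can drive in the retaining screw. Leave the other holders, the jars and the things on the table where they are.

Things in the scene. Friction and masses are not known exactly. Their poses are not given: they have to be found in the camera images.
- yellow_holder: the label holder to fit: grey plastic clip, yellow card and yellow grip bar on top, 72 mm tall, 60 g. Origin at the middle of its tongue tip, z up, x through its thickness (card faces -x), y along its width. Tongue: z 0 to 24, 4 mm thick (x -2 to 2), 46 wide, rounded tip. Body: z 24 to 72, 12 mm thick (x -4 to 8), 54 wide, flat faces: grip across the 12 mm
- yellow_holder_shoulder (a point): point on the yellow holder 24 mm above its tongue tip, where tongue and body meet; behind the tongue the body's underside there is the shoulder that comes to rest on the shelf edge
- white_holder: the same label holder with a white card and grip bar; stays in the block
- black_holder: the same label holder with a black card and grip bar; stays in the block
- holder_block: plywood block 58 (x) x 212 (y) x 30 (z) mm, fixed; origin under its centre. A groove along y at x = 0, 5.5 mm wide, floor 8 mm above the table; the three holders stand in it side by side about 62 mm apart in any order, tongues down, shoulders 2 mm above the block, tops 80 mm above the table, each with its x axis along the block's
- ink_rack: blue steel ink rack, fixed, 300 mm wide (y), 150 deep, front to -x, origin at table height amid its 3 bays (pitch 95), a jar in each. 80 mm in front of the origin runs the label channel: open on top, 6.5 mm wide in x, between the lip (33 mm high, then flared forward to 43 as lead-in) and the shelf edge (4 mm thick, top 45 mm up). Each bay has a pocket in it, 56 mm wide in y
- seat_left (a point): middle of the mouth of the left bay's pocket (y +95 mm in the rack's frame), 45 mm above the table, level with the top of the shelf edge: a holder is home when its shoulder point is here, card to the front
- seat_middle (a point): middle of the mouth of the middle bay's pocket (y 0 mm in the rack's frame), 45 mm above the table, level with the top of the shelf edge: a holder is home when its shoulder point is here, card to the front
- seat_right (a point): middle of the mouth of the right bay's pocket (y -95 mm in the rack's frame), 45 mm above the table, level with the top of the shelf edge: a holder is home when its shoulder point is here, card to the front
- bay_left (a point): middle of the left bay's floor, 9 mm above the table, 80 mm behind that bay's pocket; a jar stands here (within a few mm)
- bay_middle (a point): middle of the middle bay's floor, 9 mm above the table, 80 mm behind that bay's pocket; a jar stands here (within a few mm)
- bay_right (a point): middle of the right bay's floor, 9 mm above the table, 80 mm behind that bay's pocket; a jar stands here (within a few mm)
- spring_left (a joint): how far the spring strip at the bottom of the left pocket is pressed down, m: 0 = free. A tongue meets it when the holder is 8 mm short of home; it pushes back with 3 N at first and 9 N at 0.008, where the shoulder stops on the shelf edge. Left alone, the holder rises again
- spring_middle (a joint): how far the spring strip at the bottom of the middle pocket is pressed down, m: 0 = free. A tongue meets it when the holder is 8 mm short of home; it pushes back with 3 N at first and 9 N at 0.008, where the shoulder stops on the shelf edge. Left alone, the holder rises again
- spring_right (a joint): how far the spring strip at the bottom of the right pocket is pressed down, m: 0 = free. A tongue meets it when the holder is 8 mm short of home; it pushes back with 3 N at first and 9 N at 0.008, where the shoulder stops on the shelf edge. Left alone, the holder rises again
- yellow_jar: ink jar with a yellow screw lid, 62 mm across, 70 mm tall, origin under its centre; stands in any of the three bays
- white_jar: white ink jar with a white lid, 58 mm across, 62 mm tall, origin under its centre; stands in another bay
- black_jar: ink jar with a black lid, 64 mm across, 72 mm tall, origin under its centre; stands in another bay
- screwdriver: screwdriver lying in front of the rack, origin under its middle; bystander
- blow_gun: red air gun lying on the table at the left, 225 mm long, 21 mm high; bystander
- pin_case: small grey pin case, 82 x 110 x 29 mm, at the left; bystander
- squeegee: wooden squeegee 190 mm long, 24 mm high, lying at the left front; bystander
Things that resemble listed ones, but are neither listed nor needed, are in the scene too. There is more than one size of the yellow_jar; the one meant has the size given above.

How it is judged:
By the outcome, as a careful person would: the job done as asked, in the order asked, and still so for the second after the job is handed in, while the arm keeps its last pose, push and grip.
It also fails if it takes over 45 s, if anything falls off the work surface, if the arm or the gripper's body presses on something with over 40 N, if the wrist force passes 120 N, or if a joint passes its speed limit or range.

## Working session

There is one attempt and no reset: what is moved stays moved. The work goes in short steps, Python scripts to look and compute and a tool call to move; the robot and the scene stay as the last step left them, time stands still between calls to the robot, and variables do not carry over. Pictures are saved under pics/ and viewed, at most 10 in all, crops included, and the job is handed in when it is done.

Besides the shell and the picture viewer there is one more tool, called by a JSON object that holds its "op" and its "data", one argument or row to a line. drive_tool: Moves the arm, as the interface text tells. Its arguments: {"type":"object","properties":{"moves":{"type":"array","items":{"type":"object","properties":{"grip":{"type":"number"},"xyz":{"type":"array","items":{"type":"number"}},"turn":{"type":"number"}}}},"newtons":{"type":"number"}},"required":["moves"]}

```bash
mkdir -p pics
python3 - <<'E'
from plant import bot
import cv2,numpy as np
o=bot.get_obs();print({k:np.round(v,3) for k,v in o.items()})
for n in("scene","top","wrist"):
    im=bot.get_image(n);cv2.imwrite(f"pics/{n}0.png",im[:,:,::-1]);c=bot.get_calibration(n);print(n,{k:np.round(v,4).tolist() for k,v in c.items()})
E
```

```text
{'clock': np.float64(0.0), 'joint_positions': array([-1.489,  0.343,  1.525, -0.   ,  1.275, -0.146]), 'joint_vel': array([ 0.   ,  0.001, -0.001,  0.   ,  0.   , -0.001]), 'tau': array([ -0.   , -43.124, -24.422,   0.072,   0.056,  -0.   ]), 'eef_pos': array([ 0.119, -0.511,  0.226]), 'orientation': array([-0.001,  0.994,  0.114,  0.   ]), 'contact_force': array([ 0.039,  0.412, -0.684]), 'ft_torque': array([-0.024, -0.011,  0.069]), 'gripper_force': np.float64(0.0), 'gripper_width': np.float64(0.092)}
scene {'camera_matrix': [[431.3285, 0.0, 320.582], [0.0, 431.3285, 197.2567], [0.0, 0.0, 1.0]], 'R': [[0.4562, -0.8897, -0.0167], [-0.467, -0.2233, -0.8556], [0.7575, 0.3981, -0.5174]], 't': [-0.1809, 0.2987, 1.14]}
top {'camera_matrix': [[422.7505, 0.0, 319.6155], [0.0, 422.7505, 196.3257], [0.0, 0.0, 1.0]], 'R': [[0.0067, -1.0, -0.0052], [-0.9888, -0.0058, -0.1491], [0.149, 0.0062, -0.9888]], 't': [0.0403, 0.5231, 1.4558]}
wrist {'camera_matrix': [[309.7069, 0.0, 317.8942], [0.0, 309.7069, 202.1089], [0.0, 0.0, 1.0]], 'T_tool_cam': [[0.0001, -0.9611, -0.2762, 0.074], [1.0, 0.0001, -0.0, 0.0015], [0.0001, -0.2762, 0.9611, -0.1577], [0.0, 0.0, 0.0, 1.0]]}
```

View pics/top0.png

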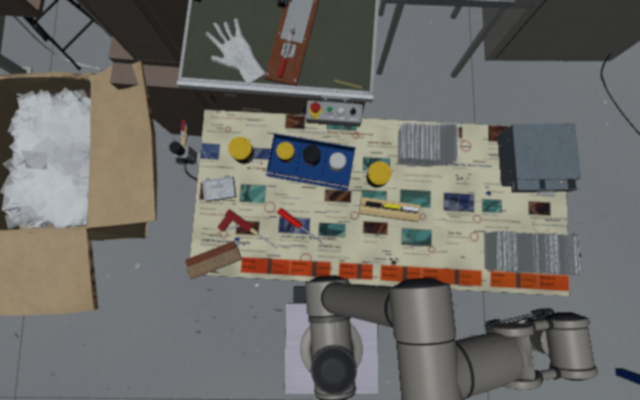

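View pics/scene0.png

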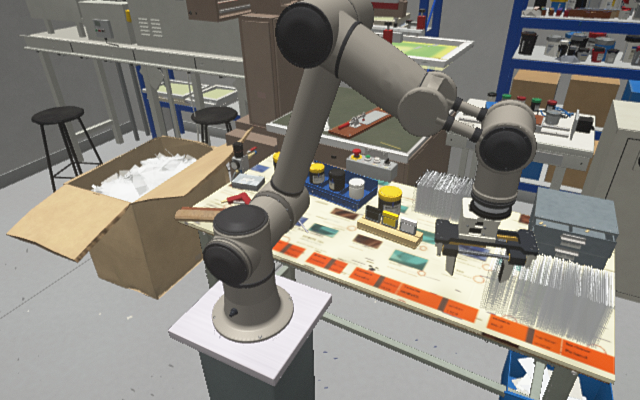

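The top view shows the rack at (311,162) with a yellow lid in its left bay at (286,151). Two other yellow lids stand off the rack, at (240,149) and (379,173). They are larger, and the listed jar stands in a bay, so (286,151) is the one meant. The block with the holders is at (393,208). I'll confirm this in an enlarged crop and get rough positions.

```bash
cat > h.py <<'E'
from plant import bot
import cv2,numpy as np
from scipy.spatial.transform import Rotation as Ro
def pose():
    o=bot.get_obs();q=np.array(o["orientation"]);return np.array(o["eef_pos"]),Ro.from_quat(q[[1,2,3,0]]).as_matrix()
def ray(n,uv,P=None):
    c=bot.get_calibration(n);K=np.array(c["camera_matrix"])
    d=np.array([(uv[0]-K[0,2])/K[0,0],(uv[1]-K[1,2])/K[1,1],1.])
    if n=="wrist":
        r=np.hypot(d[0],d[1]);d=np.array([d[0]/r*np.sin(r),d[1]/r*np.sin(r),np.cos(r)]) if r>1e-9 else d
        T=np.array(c["T_tool_cam"]);p,R=P;return p+R@T[:3,3],R@T[:3,:3]@d
    R=np.array(c["R"]);return -R.T@np.array(c["t"]),R.T@d
def on(n,uv,z,P=None):
    o,d=ray(n,uv,P);return o+d*(z-o[2])/d[2]
def proj(X,P):
    c=bot.get_calibration("wrist");K=np.array(c["camera_matrix"]);T=np.array(c["T_tool_cam"]);p,R=P
    x=T[:3,:3].T@(R.T@(np.array(X)-p)-T[:3,3]);t=np.arctan2(np.hypot(x[0],x[1]),x[2]);a=np.arctan2(x[1],x[0])
    return K[0,2]+K[0,0]*t*np.cos(a),K[1,2]+K[1,1]*t*np.sin(a)
E
python3 - <<'E'
from h import *
for nm,uv,z in[("jarL",(286,151),.079),("jarM",(312,156),.081),("jarR",(338,161),.071),("rack FL",(267,173),.04),("rack FR",(350,190),.04),("blk L",(360,207),.05),("blk R",(424,216),.05),("decoy",(379,173),.08),("decoy2",(240,149),.08)]:
    print(nm,on("top",uv,z).round(3))
t=cv2.imread("pics/top0.png");s=cv2.imread("pics/scene0.png")
a=cv2.resize(t[130:225,260:440],(800,422)[:2],interpolation=cv2.INTER_CUBIC)[:290+132]
b=cv2.resize(s[155:250,270:430],(296,176),interpolation=cv2.INTER_CUBIC)
out=np.zeros((600,800,3),np.uint8);out[:422]=a;out[422:598,:296]=b;cv2.imwrite("pics/c1.png",out)
E
```

```text
jarL [0.677 0.162 0.079]
jarM [0.659 0.071 0.081]
jarR [ 0.644 -0.02   0.071]
rack FL [0.606 0.232 0.04 ]
rack FR [ 0.546 -0.064  0.04 ]
blk L [ 0.484 -0.098  0.05 ]
blk R [ 0.454 -0.32   0.05 ]
decoy [ 0.6   -0.162  0.08 ]
decoy2 [0.683 0.323 0.08 ]
```

View pics/c1.png

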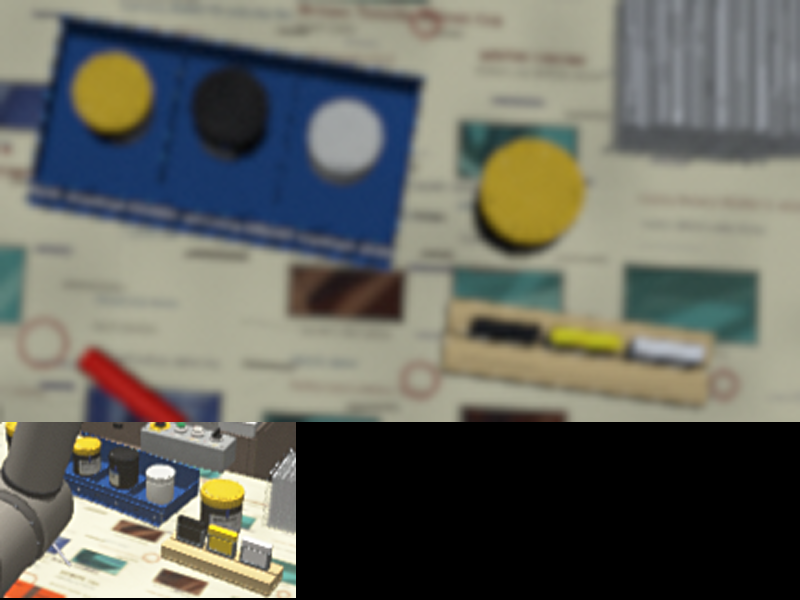

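The crop shows the holders from left to right as black (505,330), yellow (587,340) and white (668,350). The small yellow-lidded jar is in the left bay, and both loose yellow jars are larger. In the scene view the cards face the robot. I'm moving over the block.

{"op": "drive_tool", "data": {
  "moves": [
    {"grip":50,"xyz":[50,-26,0],"turn":-9},
    {"grip":50,"xyz":[102,-53,0],"turn":-18},
    {"grip":50,"xyz":[154,-80,0],"turn":-27},
    {"grip":50,"xyz":[206,-107,0],"turn":-36},
    {"grip":50,"xyz":[258,-133,0],"turn":-45},
    {"grip":50,"xyz":[310,-160,0],"turn":-54},
    {"grip":50,"xyz":[362,-187,0],"turn":-62},
    {"grip":50,"xyz":[411,-213,0],"turn":-69}
  ]
}}

```text
clock: 1.15
eef_pos: [0.4721, -0.2096, 0.2266]
orientation: [-0.0, 0.753, 0.658, -0.0]
contact_force: [0.2, -1.1, 0.5]
gripper_width: 0.05
gripper_force: 0.0
```

Run:
```python
from h import *
P=pose();im=bot.get_image("wrist");cv2.imwrite("pics/w1.png",im[:,:,::-1]);print(bot.get_obs()["clock"],P[0],P[1].round(3).tolist());np.savez("w1.npz",p=P[0],R=P[1])
# decoy height
o1,d1=ray("top",(379,173));o2,d2=ray("scene",(390,191))
s=np.linalg.lstsq(np.c_[d1,-d2],o2-o1,rcond=None)[0];print("decoy",o1+d1*s[0],o2+d2*s[1])
```

```text
1.2 [ 0.47210123 -0.20955217  0.22656792] [[0.134, 0.991, -0.0], [0.991, -0.134, -0.0], [-0.0, -0.0, -1.0]]
decoy [ 0.59784796 -0.16067659  0.08890395] [ 0.59998275 -0.1654482   0.09000025]
```

View pics/w1.png

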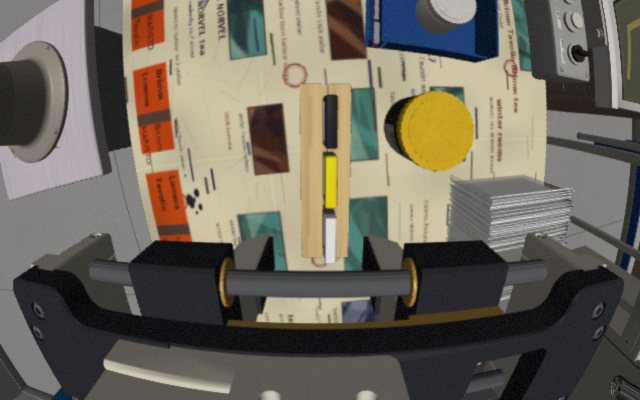

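The wrist picture shows the block at x 302–350, y 84–256. The black holder is at (331,120), yellow at (331,180) and white at (330,238), and the fingers are at the bottom. I'm measuring the yellow bar and the block yaw.

```bash
cat > m.py <<'E'
from h import *
def comps(mask,amin=40):
    n,l,s,c=cv2.connectedComponentsWithStats(mask.astype(np.uint8))
    return [(s[i],c[i],(l==i)) for i in range(1,n) if s[i][4]>amin]
def corners(m,z,P,n="wrist"):
    ys,xs=np.nonzero(m);W=np.array([on(n,(x,y),z,P)[:2] for x,y in zip(xs,ys)]);return W
E
python3 - <<'E'
from m import *
f=np.load("w1.npz");P=(f["p"],f["R"])
im=cv2.imread("pics/w1.png");h=cv2.cvtColor(im,cv2.COLOR_BGR2HSV)
y=(h[...,0]>22)&(h[...,0]<35)&(h[...,1]>170)&(h[...,2]>90)
m=np.zeros_like(y);m[140:222,312:352]=1
for s,c,k in comps(y&m):
    r=cv2.minAreaRect((corners(k,.08,P)*1000).astype(np.float32));print("yel",s,c.round(1),r)
ww=(h[...,1]<40)&(h[...,2]>130);bb=(h[...,2]<50)
for nm,q,a,b in(("white",ww,205,268),("black",bb,88,152)):
    m=np.zeros_like(y);m[a:b,320:342]=1
    for s,c,k in comps(q&m): print(nm,s,c.round(1),on("wrist",c,.08,P).round(4),cv2.minAreaRect((corners(k,.08,P)*1000).astype(np.float32)))
w=(h[...,0]>10)&(h[...,0]<22)&(h[...,1]>70)&(h[...,2]>120)
m=np.zeros_like(y);m[75:265,295:358]=1
k=np.zeros_like(y)
for s,c,kk in comps(w&m,100): print("wood",s,c);k|=kk
print(cv2.minAreaRect((corners(k,.03,P)*1000).astype(np.float32)))
# rows profile
for v in (100,150,170,180,190,200): print(v,[tuple(im[v,u]) if 0 else (u,h[v,u].tolist()) for u in (301,304,322,326,330,334,338,342)])
E
```

```text
yel [325 155  12  54 632] [330.5 181.4] ((485.66143798828125, -204.81190490722656), (54.71419143676758, 11.293868064880371), 82.68358612060547)
white [325 218  11  46 503] [330.  240.5] [ 0.4773 -0.2678  0.08  ] ((477.32470703125, -268.7286071777344), (52.56660461425781, 10.986254692077637), 82.83087921142578)
black [324  95  13  53 560] [330.5 122.7] [ 0.4931 -0.146   0.08  ] ((492.7952880859375, -144.291015625), (51.24483871459961, 11.788461685180664), 82.65957641601562)
wood [ 295   75   56  190 6251] [322.75283955 166.43337066]Traceback (most recent call last):
  File "<stdin>", line 16, in <module>
  File "m.py", line 6, in corners
    ys,xs=np.nonzero(m);W=np.array([on(n,(x,y),z,P)[:2] for x,y in zip(xs,ys)]);return W
                                    ~~^^^^^^^^^^^^^
  File "h.py", line 14, in on
    o,d=ray(n,uv,P);return o+d*(z-o[2])/d[2]
        ~~~^^^^^^^^
  File "h.py", line 7, in ray
    c=bot.get_calibration(n);K=np.array(c["camera_matrix"])
ValueError: time passes only in moves, steps and waits
```

{"op": "drive_tool", "data": {
  "moves": [
    {"grip":50,"xyz":[2,4,20],"turn":-0.5},
    {"grip":50,"xyz":[4,8,50],"turn":-0.5},
    {"grip":50,"xyz":[6.5,13,80],"turn":-0.5},
    {"grip":50,"xyz":[6.5,13,100],"turn":-0.5},
    {"grip":50,"xyz":[6.5,13,110],"turn":-0.5},
    {"grip":50,"xyz":[6.5,13,110],"turn":-0.5},
    {"grip":50,"xyz":[6.5,13,110],"turn":-0.5},
    {"grip":50,"xyz":[6.5,13,110],"turn":-0.5}
  ]
}}

```text
clock: 2.2
eef_pos: [0.485, -0.2068, 0.1176]
orientation: [0.001, 0.752, 0.66, 0.0]
contact_force: [-1.2, -0.2, 0.1]
gripper_width: 0.0499
gripper_force: 0.0
```

```bash
sed -i 's/^def pose/CAL={n:bot.get_calibration(n) for n in("scene","top","wrist")}\ndef pose/; s/c=bot.get_calibration(n)/c=CAL[n]/; s/c=bot.get_calibration("wrist")/c=CAL["wrist"]/' h.py
cat >> m.py <<'E'
def shot(nm):
    P=pose();im=bot.get_image("wrist")[:,:,::-1].copy();cv2.imwrite(f"pics/{nm}.png",im);np.savez(nm+".npz",p=P[0],R=P[1]);return P,im,cv2.cvtColor(im,cv2.COLOR_BGR2HSV)
def yel(h): return (h[...,0]>22)&(h[...,0]<35)&(h[...,1]>170)&(h[...,2]>90)
E
python3 - <<'E'
from m import *
P,im,h=shot("w2");print(bot.get_obs()["clock"],P[0].round(4),np.degrees(np.arctan2(P[1][1,0],P[1][0,0])))
for s,c,k in comps(yel(h),300):
    if s[2]<60:
        r=cv2.minAreaRect((corners(k,.08,P)*1000).astype(np.float32));print(s,c.round(1),r,"tool mm",(P[1].T@(np.r_[np.array(r[0])/1000,.08]-P[0])*1000).round(1))
E
```

```text
2.25 [ 0.485  -0.2068  0.1176] 82.54597716415493
[ 310  182   18   78 1342] [318.7 220.2] ((485.8302307128906, -204.09080505371094), (55.064125061035156, 11.581555366516113), 83.07832336425781) tool mm [ 2.8  0.4 37.6]
```

View pics/w2.png

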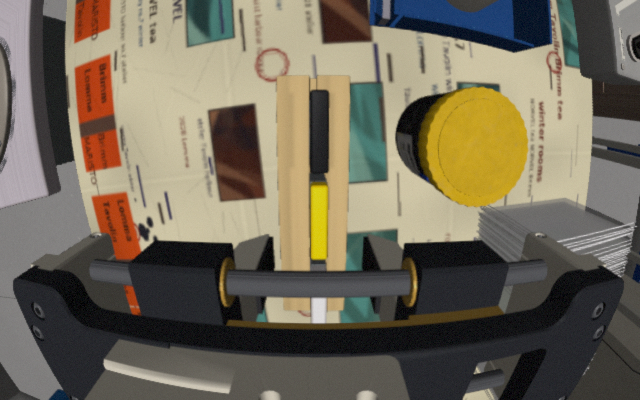

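The wrist view shows the yellow bar at (319,220), midway between the fingers, with the black holder at (319,131) and white below it. I'm descending and gripping.

{"op": "drive_tool", "data": {
  "moves": [
    {"grip":50,"xyz":[1.5,0.5,20],"turn":-0.4},
    {"grip":50,"xyz":[3,0.5,45],"turn":-0.4},
    {"grip":50,"xyz":[3,0.5,62],"turn":-0.4},
    {"grip":50,"xyz":[3,0.5,68],"turn":-0.4},
    {"grip":50,"xyz":[3,0.5,68],"turn":-0.4},
    {"grip":5,"xyz":[3,0.5,68],"turn":-0.4},
    {"grip":5,"xyz":[3,0.5,68],"turn":-0.4},
    {"grip":5,"xyz":[3,0.5,68],"turn":-0.4}
  ],
  "newtons": 35
}}

```text
clock: 3.25
eef_pos: [0.4857, -0.2037, 0.0491]
orientation: [0.0, 0.749, 0.662, 0.0]
contact_force: [-0.7, 0.1, -0.3]
gripper_width: 0.0247
gripper_force: 0.0
```

{"op": "drive_tool", "data": {
  "moves": [
    {"grip":5,"xyz":[0,0,0],"turn":0},
    {"grip":5,"xyz":[0,0,0],"turn":0},
    {"grip":5,"xyz":[0,0,-8],"turn":0},
    {"grip":5,"xyz":[0,0,-20],"turn":0},
    {"grip":5,"xyz":[0,0,-45],"turn":0},
    {"grip":5,"xyz":[0,0,-80],"turn":0},
    {"grip":5,"xyz":[0,0,-110],"turn":0},
    {"grip":5,"xyz":[0,0,-110],"turn":0}
  ]
}}

```text
clock: 4.25
eef_pos: [0.4876, -0.2046, 0.1621]
orientation: [0.004, 0.749, 0.662, 0.001]
contact_force: [0.7, -0.5, -0.5]
gripper_width: 0.0115
gripper_force: 35.0
```

Gripped (11.5 mm, 35 N). Next I'm moving toward the left bay for a close look.

{"op": "drive_tool", "data": {
  "moves": [
    {"grip":5,"xyz":[35,5,-15],"turn":0},
    {"grip":5,"xyz":[80,14,-30],"turn":0.5},
    {"grip":5,"xyz":[130,25,-40],"turn":1},
    {"grip":5,"xyz":[180,35,-40],"turn":2},
    {"grip":5,"xyz":[230,46,-40],"turn":3},
    {"grip":5,"xyz":[280,56,-40],"turn":3.5},
    {"grip":5,"xyz":[315,64,-40],"turn":3.5},
    {"grip":5,"xyz":[315,64,-40],"turn":3.5}
  ]
}}

```text
clock: 5.25
eef_pos: [0.5879, 0.1037, 0.1975]
orientation: [-0.0, 0.768, 0.641, -0.0]
contact_force: [1.0, 0.3, -0.5]
gripper_width: 0.012
gripper_force: 35.0
```

Run:
```python
from m import *
P,im,h=shot("w3");o=bot.get_obs();print(o["clock"],P[0].round(4),P[1].round(3).tolist(),o["contact_force"].round(1))
for s,c,k in comps(yel(h),200): print(s,c.round(1))
```

```text
5.3 [0.5879 0.1037 0.1975] [[0.18, 0.984, -0.001], [0.984, -0.18, 0.0], [0.0, -0.001, -1.0]] [-0.1 -0.3 -0.8]
[ 371   82   66   65 3293] [403.3 113.9]
[515 176  34  39 535] [528.3 194.3]
[ 305  220   27   52 1328] [317.9 245.9]
[306 298  25  27 608] [317.9 310.2]
```

View pics/w3.png

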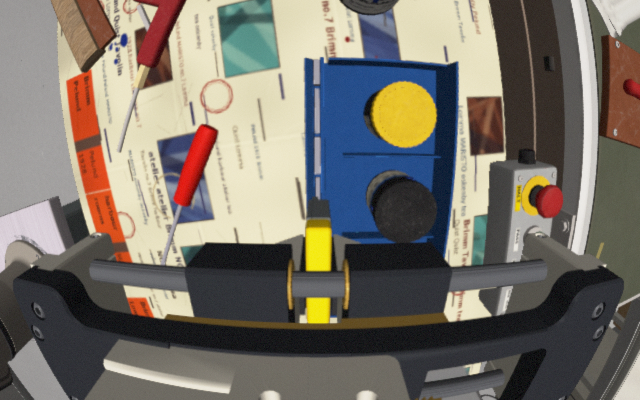

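The wrist view shows the yellow jar in the end bay at (403,114), black at (403,208), the channel running along x≈317 from y 58 to 200, and the held bar at (318,246). I'm enlarging the channel.

Run:
```python
import cv2
im=cv2.imread("pics/w3.png")[45:205,295:345]
im=cv2.rotate(im,cv2.ROTATE_90_COUNTERCLOCKWISE)
cv2.imwrite("pics/c2.png",cv2.resize(im,None,fx=5,fy=5,interpolation=cv2.INTER_CUBIC))
```

```text
(no output)
```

View pics/c2.png

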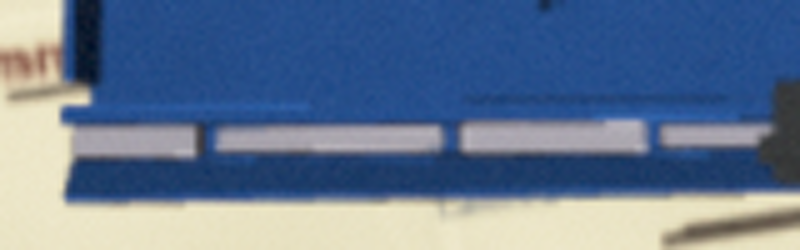

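The crop (rotated 90° counter-clockwise) shows the lip flare at the bottom and the shelf edge at the top. The grey channel floor is split at the pocket walls. The left pocket is the segment at crop x 215–443, y 123–152, which is image rows 88–134, cols 314.6–320.5. I'm converting that, and the held bar, to positions.

Run:
```python
from m import *
f=np.load("w3.npz");P=(f["p"],f["R"]);im=cv2.imread("pics/w3.png");h=cv2.cvtColor(im,cv2.COLOR_BGR2HSV)
g=255-h[...,1].astype(float)  # grey strip bright, blue dark
def edges(v,a=308,b=328):
    r=g[v,a:b];t=150.;i=np.nonzero(r>t)[0]
    i0,i1=i[0],i[-1]
    return a+i0-(r[i0]-t)/(r[i0]-r[i0-1]) , a+i1+(r[i1]-t)/(r[i1]-r[i1+1])
L=[];S=[]
for v in list(range(92,131))+list(range(140,170)):
    try:a,b=edges(v)
    except Exception: continue
    L.append(on("wrist",(a,v),.033,P)[:2]);S.append(on("wrist",(b,v),.045,P)[:2])
    if v%10==0: print(v,round(a,2),round(b,2))
L=np.array(L);S=np.array(S);
for n,A in(("lip",L),("shelf",S)):
    k=np.polyfit(A[:,1],A[:,0],1);r=A[:,0]-np.polyval(k,A[:,1]);A_=A[abs(r)<.0008];k=np.polyfit(A_[:,1],A_[:,0],1);print(n,"yaw",np.degrees(-np.arctan(k[0])),"x at y=.177",np.polyval(k,.177),len(A_))
col=g[80:215,316:319].mean(1);print([(80+i,int(x)) for i,x in enumerate(col) if x<150])
for v in(88,133.6): print(v,[on("wrist",(317.5,v),z,P)[:2].round(4).tolist() for z in(.033,.045)])
# jar lid
for s,c,k in comps(yel(h),200):
    if s[0]==371: print("lid",on("wrist",c,.079,P), (s[2]))
    if s[0]==305:
        z=P[0][2]+.031;W=corners(k,z,P);T=(np.c_[W,np.full(len(W),z)]-P[0])@P[1]*1000
        print("bar tool: xmax",T[:,0].max(),"y range at x",[(q,T[abs(T[:,0]-q)<1.0,1].min().round(1),T[abs(T[:,0]-q)<1.0,1].max().round(1)) for q in(8,14,20,24)])
```

```text
100 313.52 319.68
110 313.4 319.69
120 313.5 319.73
130 313.52 319.78
140 313.14 320.53
150 313.39 320.52
160 313.38 320.52
lip yaw -10.598642552975358 x at y=.177 0.5966174029039018 69
shelf yaw -9.296925372917217 x at y=.177 0.603150157548834 69
[(86, 90), (87, 95), (134, 113), (135, 83), (175, 88), (176, 115)]
88 [[0.6057, 0.2037], [0.6056, 0.2027]]
133.6 [[0.5972, 0.157], [0.5973, 0.1577]]
lid [0.67737201 0.16498804 0.079     ] 66
bar tool: xmax 28.43745065119852 y range at x [(8, np.float64(-5.7), np.float64(6.1)), (14, np.float64(-5.6), np.float64(6.1)), (20, np.float64(-5.6), np.float64(6.0)), (24, np.float64(-5.1), np.float64(5.5))]
```

Run:
```python
from m import *
f=np.load("w3.npz");P=(f["p"],f["R"]);print(P[0],P[1].round(5).tolist())
tl=lambda X:(P[1].T@(X-P[0])*1000).round(2)
for uv,z in(((313.5,111),.033),((319.7,111),.045),((313.4,150),.033),((320.5,150),.045),((317.9,202.1),.04)): X=on("wrist",uv,z,P);print(uv,X.round(4),tl(X))
o,d=ray("wrist",(317.9,202.1),P);print(tl(o),P[1].T@d)
```

```text
[0.58786621 0.10371275 0.19754836] [[0.17951, 0.98376, -0.00062], [0.98376, -0.17951, 0.0005], [0.00038, -0.0007, -1.0]]
(313.5, 111) [0.5974 0.1809 0.033 ] [ 77.55  -4.37 164.58]
(319.7, 111) [0.6036 0.1796 0.045 ] [ 77.38   1.92 152.58]
(313.4, 150) [0.5899 0.1408 0.033 ] [ 36.82  -4.54 164.57]
(320.5, 150) [0.5973 0.1408 0.045 ] [ 38.16   2.76 152.56]
(317.9, 202.1) [0.5847 0.0864 0.04  ] [-1.7650e+01  1.5000e-01  1.5754e+02]
[  72.91    0.17 -157.69] [-2.76115375e-01 -5.54628100e-05  9.61124496e-01]
```

{"op": "drive_tool", "data": {
  "moves": [
    {"grip":5,"xyz":[25,0.2,0],"turn":0},
    {"grip":5,"xyz":[55,0.5,20],"turn":0},
    {"grip":5,"xyz":[77,0.7,45],"turn":0},
    {"grip":5,"xyz":[77,0.7,70],"turn":0},
    {"grip":5,"xyz":[77,0.7,88],"turn":0},
    {"grip":5,"xyz":[77,0.7,92],"turn":0},
    {"grip":5,"xyz":[77,0.7,92],"turn":0},
    {"grip":5,"xyz":[77,0.7,92],"turn":0}
  ]
}}

```text
clock: 6.3
eef_pos: [0.6031, 0.1764, 0.1077]
orientation: [0.001, 0.769, 0.639, 0.001]
contact_force: [-0.3, -0.1, -1.6]
gripper_width: 0.0117
gripper_force: 35.0
```

Run:
```python
from m import *
P,im,h=shot("w4");o=bot.get_obs();print(o["clock"],P[0].round(4),P[1].round(4).tolist(),o["contact_force"].round(1),CAL["wrist"]["T_tool_cam"][:3,3])
c=im[40:240,220:420];c=cv2.resize(c,(600,600),interpolation=cv2.INTER_CUBIC);cv2.imwrite("pics/c4.png",c)
```

```text
6.35 [0.6031 0.1764 0.1077] [[0.1836, 0.983, 0.0018], [0.983, -0.1836, 0.0002], [0.0005, 0.0017, -1.0]] [ 0.2  0.  -1.2] [ 0.07290698  0.00017384 -0.15769172]
```

View pics/c4.png

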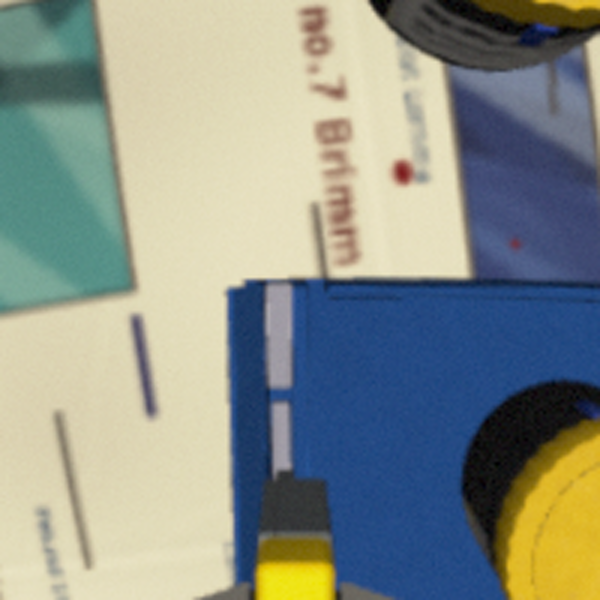

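The crop shows the rack's left end. The channel floor runs along x 266–292, the pocket wall is at y≈396, and the pocket floor at x 272–291 leads under the held clip, which spans x 258–333 because it is nearer the camera. I'm checking the lateral fit in the tool frame.

Run:
```python
from m import *
f=np.load("w4.npz");P=(f["p"],f["R"]);im=cv2.imread("pics/w4.png");h=cv2.cvtColor(im,cv2.COLOR_BGR2HSV)
g=255-h[...,1].astype(float)
tl=lambda uv,z:(P[1].T@(on("wrist",uv,z,P)-P[0])*1000).round(2)[:2]
for v in(138,146,154,162,176,182,188,193):
    r=g[v,304:324];i=np.nonzero(r>150)[0];i0,i1=i[0],i[-1];a=304+i0-(r[i0]-150)/(r[i0]-r[i0-1]);b=304+i1+(r[i1]-150)/(r[i1]-r[i1+1])
    A,B=tl((a,v),.033),tl((b,v),.045);print(v,round(a,2),round(b,2),A,B,"mid",(A[1]+B[1])/2)
for v in(133.5,169.5,174): print(v,tl((314,v),.033),tl((314,v),.043))
# held bar centre
y=yel(h);z=P[0][2]+.031
for v in(222,228,234,238):
    u=np.nonzero(y[v,290:350])[0]+290;print("bar",v,u.min(),u.max(),tl((u.min()-.5,v),z),tl((u.max()+.5,v),z))
u=np.nonzero(y[:,318])[0];u=u[(u>190)&(u<260)];print("bar end",u.min(),tl((318,u.min()-.5),z))
```

```text
138 307.36 317.17 [55.98 -7.72] [56.83 -0.36] mid -4.04
146 307.28 317.23 [49.93 -7.81] [51.1  -0.32] mid -4.0649999999999995
154 307.64 317.14 [43.85 -7.57] [45.33 -0.39] mid -3.98
162 307.72 317.36 [37.72 -7.55] [39.53 -0.23] mid -3.89
176 309.23 316.64 [26.89 -6.47] [29.26 -0.76] mid -3.6149999999999998
182 309.37 316.82 [22.19 -6.39] [24.8  -0.63] mid -3.51
188 309.57 316.92 [17.45 -6.26] [20.31 -0.56] mid -3.41
193 309.91 317.08 [13.47 -6.03] [16.54 -0.44] mid -3.2350000000000003
133.5 [59.35 -2.75] [59.94 -2.63]
169.5 [31.93 -2.81] [33.7  -2.68]
174 [28.44 -2.82] [30.36 -2.69]
bar 222 307 329 [27.51 -4.79] [27.51  5.21]
bar 228 306 330 [24.72 -5.26] [24.72  5.68]
bar 234 305 330 [21.89 -5.74] [21.88  5.72]
bar 238 305 331 [19.98 -5.76] [19.97  6.19]
bar end 220 [28.67  0.21]
```

{"op": "drive_tool", "data": {
  "moves": [
    {"grip":5,"xyz":[1,-1.3,0],"turn":-0.5},
    {"grip":5,"xyz":[1,-1.3,0],"turn":-0.5},
    {"grip":5,"xyz":[1,-1.3,0],"turn":-0.5},
    {"grip":5,"xyz":[1,-1.3,0],"turn":-0.5},
    {"grip":5,"xyz":[1,-1.3,5],"turn":-0.5},
    {"grip":5,"xyz":[1,-1.3,10],"turn":-0.5},
    {"grip":5,"xyz":[1,-1.3,10],"turn":-0.5},
    {"grip":5,"xyz":[1,-1.3,10],"turn":-0.5}
  ]
}}

```text
clock: 7.35
eef_pos: [0.6014, 0.178, 0.0966]
orientation: [0.0, 0.766, 0.642, -0.0]
contact_force: [0.8, 0.9, -0.5]
gripper_width: 0.012
gripper_force: 35.0
```

Run:
```python
from m import *
P,im,h=shot("w5");o=bot.get_obs();print(o["clock"],P[0].round(4),P[1].round(4).tolist(),o["contact_force"].round(1))
g=255-h[...,1].astype(float)
tl=lambda uv,z:(P[1].T@(on("wrist",uv,z,P)-P[0])*1000).round(2)[:2]
for v in range(120,212,6):
    r=g[v,302:326];i=np.nonzero(r>150)[0]
    if len(i)==0 or i[0]==0 or i[-1]==23: continue
    i0,i1=i[0],i[-1];a=302+i0-(r[i0]-150)/(r[i0]-r[i0-1]);b=302+i1+(r[i1]-150)/(r[i1]-r[i1+1])
    A,B=tl((a,v),.033),tl((b,v),.045);print(v,round(a,2),round(b,2),A,B,"mid",(A[1]+B[1])/2)
y=yel(h);z=P[0][2]+.031
for v in(228,234,238):
    u=np.nonzero(y[v,290:350])[0]+290;print("bar",v,tl((u.min()-.5,v),z),tl((u.max()+.5,v),z))
```

```text
7.4 [0.6014 0.178  0.0966] [[0.1745, 0.9847, -0.0001], [0.9847, -0.1745, -0.0001], [-0.0001, -0.0001, -1.0]] [-0.8  0.4 -1.3]
144 310.68 320.49 [52.46 -5.  ] [53.57  1.89] mid -1.5550000000000002
150 310.73 320.41 [48.13 -4.99] [49.47  1.84] mid -1.5750000000000002
156 310.77 320.43 [43.78 -4.97] [45.35  1.87] mid -1.5499999999999998
162 310.89 320.65 [39.41 -4.91] [41.22  2.02] mid -1.445
168 311.09 320.64 [35.01 -4.78] [37.06  2.02] mid -1.3800000000000001
180 312.29 319.59 [26.11 -3.95] [28.65  1.31] mid -1.32
186 312.16 319.77 [21.62 -4.07] [24.4   1.44] mid -1.3150000000000002
192 312.0 319.8 [17.08 -4.2 ] [20.11  1.47] mid -1.3650000000000002
198 311.58 319.81 [12.49 -4.54] [15.77  1.49] mid -1.525
bar 228 [24.72 -5.27] [24.73  5.66]
bar 234 [21.89 -5.75] [21.89  5.7 ]
bar 238 [19.98 -5.78] [19.98  6.17]
```

{"op": "drive_tool", "data": {
  "moves": [
    {"grip":5,"xyz":[0,0.3,0],"turn":0},
    {"grip":5,"xyz":[0,0.3,4],"turn":0},
    {"grip":5,"xyz":[0,0.3,8],"turn":0},
    {"grip":5,"xyz":[0,0.3,12],"turn":0},
    {"grip":5,"xyz":[0,0.3,16],"turn":0},
    {"grip":5,"xyz":[0,0.3,20],"turn":0},
    {"grip":5,"xyz":[0,0.3,22],"turn":0},
    {"grip":5,"xyz":[0,0.3,22],"turn":0}
  ]
}}

```text
clock: 8.4
eef_pos: [0.6016, 0.1779, 0.0745]
orientation: [-0.0, 0.766, 0.642, -0.0]
contact_force: [-0.2, -0.4, -0.5]
gripper_width: 0.0116
gripper_force: 35.0
```

The tongue is 11 mm into the channel with no side force. I'm going on down onto the spring.

{"op": "drive_tool", "data": {
  "moves": [
    {"grip":5,"xyz":[0,0,2],"turn":0},
    {"grip":5,"xyz":[0,0,4],"turn":0},
    {"grip":5,"xyz":[0,0,6],"turn":0},
    {"grip":5,"xyz":[0,0,7.5],"turn":0},
    {"grip":5,"xyz":[0,0,9],"turn":0},
    {"grip":5,"xyz":[0,0,9],"turn":0},
    {"grip":5,"xyz":[0,0,9],"turn":0},
    {"grip":5,"xyz":[0,0,9],"turn":0}
  ],
  "newtons": 45
}}

```text
clock: 9.4
eef_pos: [0.6018, 0.1779, 0.0659]
orientation: [0.0, 0.766, 0.642, 0.0]
contact_force: [-2.3, -0.3, 4.5]
gripper_width: 0.012
gripper_force: 45.0
```

{"op": "drive_tool", "data": {
  "moves": [
    {"grip":5,"xyz":[0,-0.3,1],"turn":0},
    {"grip":5,"xyz":[0,-0.3,2],"turn":0},
    {"grip":5,"xyz":[0,-0.3,3],"turn":0},
    {"grip":5,"xyz":[0,-0.3,4],"turn":0},
    {"grip":5,"xyz":[0,-0.3,4.5],"turn":0},
    {"grip":5,"xyz":[0,-0.3,4.5],"turn":0},
    {"grip":5,"xyz":[0,-0.3,4.5],"turn":0},
    {"grip":5,"xyz":[0,-0.3,4.5],"turn":0}
  ]
}}

```text
clock: 10.4
eef_pos: [0.6018, 0.1779, 0.0618]
orientation: [0.0, 0.766, 0.642, 0.0]
contact_force: [-0.9, 0.0, 7.6]
gripper_width: 0.0116
gripper_force: 45.0
```

{"op": "drive_tool", "data": {
  "moves": [
    {"grip":5,"xyz":[0,0,0.3],"turn":0},
    {"grip":5,"xyz":[0,0,0.6],"turn":0},
    {"grip":5,"xyz":[0,0,0.9],"turn":0},
    {"grip":5,"xyz":[0,0,1.2],"turn":0},
    {"grip":5,"xyz":[0,0,1.2],"turn":0},
    {"grip":5,"xyz":[0,0,1.2],"turn":0},
    {"grip":5,"xyz":[0,0,1.2],"turn":0},
    {"grip":5,"xyz":[0,0,1.2],"turn":0}
  ]
}}

```text
clock: 11.4
eef_pos: [0.6018, 0.1779, 0.0618]
orientation: [0.001, 0.766, 0.642, 0.001]
contact_force: [-4.5, -1.6, 15.5]
gripper_width: 0.0119
gripper_force: 45.0
```

TCP stopped at 61.8 mm while the force rose from 7.6 to 15.5 N, so the shoulder is on the shelf edge (expected 62 mm). One last picture to check.

Run:
```python
from m import *
P,im,h=shot("w6");s=bot.get_image("scene")[:,:,::-1];t=bot.get_image("top")[:,:,::-1]
o=bot.get_obs();print(o["clock"],P[0].round(4),o["contact_force"].round(1),o["gripper_force"])
a=cv2.resize(im[60:260,220:420],(400,400));b=cv2.resize(s[120:280,240:440],(400,320));c=cv2.resize(t[120:240,180:440],(400,185))
out=np.zeros((505,800,3),np.uint8);out[:400,:400]=a;out[:320,400:]=b;out[320:505,400:]=c;cv2.imwrite("pics/c6.png",out)
```

```text
11.55 [0.6018 0.1779 0.0618] [-4.3 -0.4 15.3] 44.971725940704346
```

View pics/c6.png

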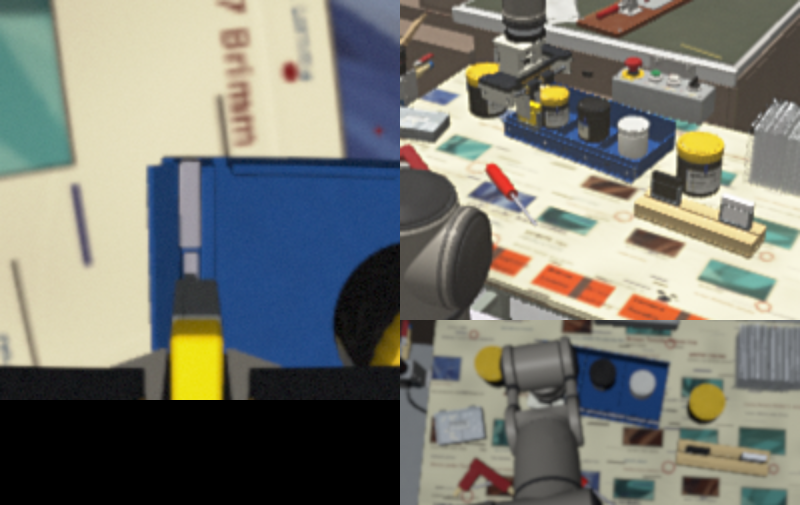

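The picture shows the holder seated in the left bay's channel in front of the yellow-lidded jar, with its yellow card facing front at (533,112). The black and white holders and the other things are where they were. The force is steady at 15 N, so I'm handing in.

```bash
python3 -c "
from plant import bot
print(bot.job_done())"
```

```text
the job is handed in; nothing more can be done
None
```

The yellow label holder is fully home in the left bay's pocket (the yellow-lidded jar's bay), card to the front; the gripper is still holding it down with about 15 N, ready for the retaining screw.

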